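Zero the dial scale, then lift the glass wand off it and hold it level

TASK

Weigh the beaded glass wand by difference: with the wand lying in the cradle of the dial scale, turn the round bezel until its red zero mark stands right at the tip of the black needle, and let go of the bezel. Then take the wand at its balance point, lift it straight up about 10 cm clear of the cradle, and finish still holding it there over the scale, level and motionless, without putting it down. Do not turn the bezel again once the wand is off, and leave the other things on the bench alone.

Things in the scene. Friction and masses are not known exactly. Their poses are not given: they have to be found in the camera images.
- scale: Green dial scale, fixed to the bench. Base 200 x 150 mm, 30 mm high; origin at the centre of its underside. Its x points from the dial to the cradle, its y runs along the cradle, z up. The dial stands on a post (46 mm diameter) over the base at x -60 mm, the cradle at x +55 mm.
- bezel_grip (a point): Centre of the round knurled bezel, on its vertical axis, half-way up. The bezel is a solid disc 60 mm in diameter and 22 mm high, its underside 60 mm above the bench and 30 mm above the scale's base; grip it across its diameter from above, in any direction. It turns with light friction (0.04 N m) and stays where it is left.
- bezel (a joint): Angle of the bezel with its dial card (rad), growing clockwise seen from above, free from -2.2 to 2.2; at 0 the red zero mark points along the scale's +x, to the cradle. It starts 0.3 to 1.4 rad clockwise of the needle.
- needle (a joint): Angle of the black needle (rad), same sense and same zero as the bezel: the dial reads zero when bezel = needle. The load in the cradle turns the needle clockwise, about 0.6 rad per 100 g; with the wand it stands near 0, empty near -1. The fingers cannot touch it.
- zero_mark (a point): Red zero mark on the top of the turning bezel, 24 mm from its axis. The card has black ticks every 15 degrees.
- needle_tip (a point): Tip of the black needle, 24 mm from the same axis, just over the dial card.
- cradle_mid (a point): Middle of the aluminium cradle, at the height of the axis of a rod lying in it (about 95 mm above the bench). Two V supports, 10 mm thick and 85 mm either side along y, stand on a plate 200 x 50 mm whose top is 44 mm below this point. The cradle is sprung: it sinks 3 mm per 100 g, and rises about 5 mm when the wand is lifted.
- wand_balance (a point): Balance point of the wand, on its axis: an orange glass rod, 16 mm in diameter and 260 mm long, with a blue glass bead of 32 mm diameter on one end, 0.15 to 0.2 kg. The point lies 34 mm from the rod's middle towards the bead, 104 mm from the bead's centre. y points along the rod to the bead; z is up at the start. The wand lies level in the cradle.
- wand: The same wand; origin on its axis, at the middle of the rod; axes as above.
- brick: Grey block 50 x 45 x 22 mm beside the scale, origin at its underside. Leave alone.
- tin: Small round brass tin, 42 mm diameter, 30 mm high, beside the scale, origin at its underside. Leave alone.
- cup_b: Drinking glass, 72 mm diameter, 90 mm high, origin at its underside (another one and a bottle stand fixed farther away). Leave alone.
- pliers: Pliers with red handles lying flat, about 155 mm long, 12 mm high. Leave alone.
- spatula: Spatula lying flat, 200 mm long. Leave alone.
- bead_tray: Wooden bead tray 100 x 160 x 30 mm, origin at its underside. Leave alone.

How it is judged:
By the outcome, as a careful person would: the job done as asked, in the order asked, and still so for the second after the job is handed in, while the arm keeps its last pose, push and grip.
It also fails if it takes over 45 s, if anything falls off the work surface, if the arm or the gripper's body presses on something with over 40 N, if the wrist force passes 120 N, or if a joint passes its speed limit or range.

ROBOT

A 6-joint arm with a two-finger parallel gripper is mounted at the origin on the work surface. World frame = base frame: x ahead of the robot, y to its left, z up, the work surface at z = 0. Lengths are in m, angles in rad, forces in N, time in s.
With the tool pointing down it reaches from about 0.25 to 0.8 m from the base axis. Payload 8.5 kg.
Tool frame: the origin (TCP) lies between the finger pads; the fingertips stand 25 mm ahead of it and the grasp point (between the pads) lies 6 mm ahead of it (robot.tip_extent is the distance from the TCP to the fingertips, in m); z points along the fingers, y is the direction in which the jaws open and shut (so a half turn about z gives the same grasp; the last joint's range is limited). The gripper opens to 85 mm and grips with 20 to 120 N. Pads are 22 mm wide; open, the fingers measure 114 mm over their backs; the gripper's body (76 mm by 85 mm) begins 54 mm behind the grasp point. The pads swing forward as they close: fully open they stand 13 mm farther back than shut.
Start: joints at [-1.244, 0.238, -0.013, 1.319, 0, 1.571], TCP at [0.169, -0.497, 0.256] pointing down, gripper open.
Joint ranges: [-2.66, 2.66], [-1.03, 1.9], [-1.14, 1.46], [-1.82, 2.27], [-1.45, 1.34], [-3.14, 3.14]. Speed limits (rad/s): [2.22, 2.22, 2.79, 3.14, 3.14, 3.14].

INTERFACE

Orientations are given as a rotation vector (axis times angle).
In Python, from station import robot, command_gripper, solver, monitor, optics, order gives the robot as it stands. Calls block until the motion is done:
- robot.reach(position, orientation): joint-space move of the TCP to a pose.
- robot.move_l(position, frame=None, v=0.15): straight line of the TCP; frame=None keeps the orientation; v is the mean speed in m/s.
- robot.set_joints(angles): joint-space move.
- command_gripper(opening): finger opening in m; the grip force is fixed at half the most; returns when the fingers have stopped.
- robot.wait(seconds).
- solver.inverse_kinematics(position, orientation): joint angles nearest the present ones, or None.
- monitor.sense(): the state.
- optics.read_camera(name): name is "scene" or "top" or "wrist"; returns the picture (480x640x3 uint8, red, green, blue); there is no depth.
- optics.camera_params(name): a dict with "mtx" (3x3 intrinsics, pixels), "T" (4x4, takes a point from camera to world coordinates); the wrist camera has in their place "T_tool_cam" (4x4, takes a point from camera to tool coordinates, whose origin is the TCP and whose axes are the flange's). Camera axes: x right, y down, z forward; pixel columns grow to the right and rows downward; lengths in m; the calibration is good to about 2 mm. A picture is of the moment at which its call begins: read the wrist's pose just before it. camera_params takes no time and is no camera call.
A pose or a line that the arm cannot do raises robot.IKError and nothing moves.
- order.hand_in(): hands the job in, once; it reports no verdict.
The state is a dict: "clock": time; "joints": joint angles; "qd": joint speeds; "effort": joint torques, N m; "ee_pos": TCP position; "eef_rot": TCP orientation; "force": force on the tool from outside, world axes, zero at the start; "ft_torque": the same for the moment, N m; "opening": finger opening in m.
Only numpy, scipy, OpenCV 4.12 (cv2) and the standard library are available. Lean on these libraries where they do the work, as an engineer would, in place of code of your own. Each camera call takes 0.05 s, during which the arm holds its last target. There are 200 camera calls.

## Working session

There is one attempt and no reset: what is moved stays moved. The work goes in short steps, each a Python script; the robot and the scene stay as the last script left them, time stands still between calls to the robot, and variables do not carry over. Pictures are saved under pics/ and viewed, on a budget of 10 in all, crops included, one or two more only if the job needs it, and the job is handed in when it is done.

```bash
ls; mkdir -p pics
python3 - <<'E'
from station import robot, monitor, optics
import cv2,numpy as np
np.set_printoptions(precision=4,suppress=True)
for n in ("scene","top"):
    cv2.imwrite(f"pics/{n}0.png",optics.read_camera(n)[:,:,::-1])
for n in ("scene","top","wrist"): print(n,optics.camera_params(n))
print(monitor.sense())
E
```

```text
pics
scene {'mtx': array([[536.0887,   0.    , 308.5753],
       [  0.    , 536.0887, 247.121 ],
       [  0.    ,   0.    ,   1.    ]]), 'T': array([[ 0.4117,  0.5773, -0.7051,  1.3536],
       [ 0.9113, -0.2571,  0.3215, -0.3692],
       [ 0.0043, -0.775 , -0.632 ,  0.7606],
       [ 0.    ,  0.    ,  0.    ,  1.    ]])}
top {'mtx': array([[481.5991,   0.    , 328.4466],
       [  0.    , 481.5991, 236.3991],
       [  0.    ,   0.    ,   1.    ]]), 'T': array([[-0.0127, -0.9973,  0.0722,  0.5287],
       [-0.9997,  0.0111, -0.023 ,  0.0001],
       [ 0.0221, -0.0725, -0.9971,  1.253 ],
       [ 0.    ,  0.    ,  0.    ,  1.    ]])}
wrist {'mtx': array([[363.2097,   0.    , 317.6892],
       [  0.    , 363.2097, 236.5198],
       [  0.    ,   0.    ,   1.    ]]), 'T_tool_cam': array([[ 0.0001, -0.9568, -0.2908,  0.0741],
       [ 1.    , -0.0001,  0.0008, -0.0007],
       [-0.0008, -0.2908,  0.9568, -0.1183],
       [ 0.    ,  0.    ,  0.    ,  1.    ]])}
{'clock': 0.1, 'joints': array([-1.244 ,  0.2387, -0.0141,  1.3192,  0.    ,  1.5708]), 'qd': array([-0.0016, -0.0022,  0.0041,  0.0003, -0.0003,  0.0005]), 'effort': array([  0.0001, -53.9721,  34.6999,   0.0135,  -0.    ,   0.    ]), 'ee_pos': array([ 0.1685, -0.4969,  0.2557]), 'eef_rot': array([-3.0985, -0.5108,  0.0003]), 'force': array([0.2667, 0.6639, 1.2599]), 'ft_torque': array([-0.0141, -0.0121, -0.0213]), 'opening': 0.08536514079004433}
```

View pics/top0.png

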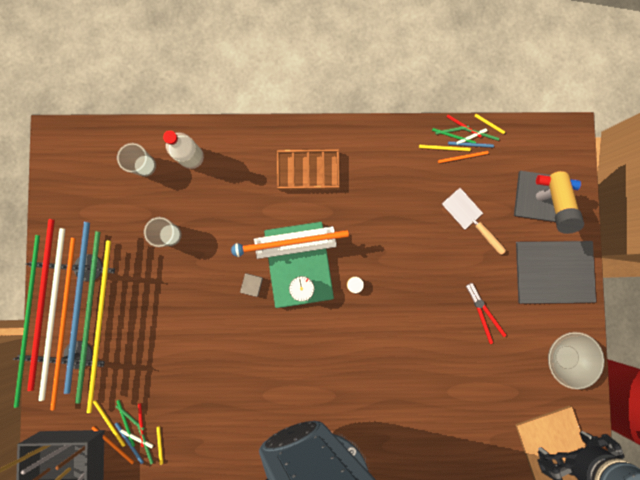

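View pics/scene0.png

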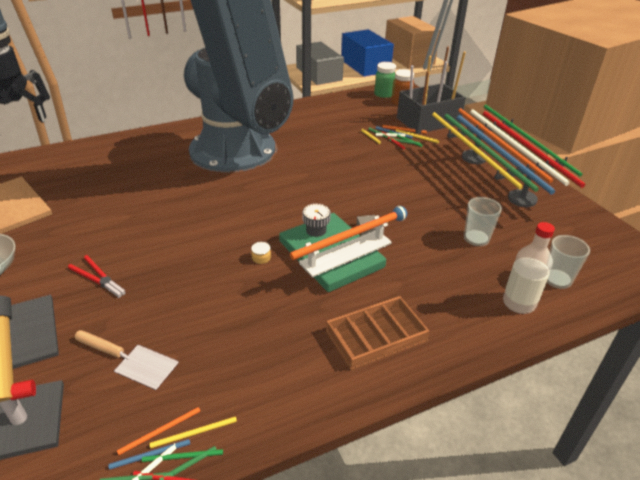

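```bash
cat > h.py <<'E'
from station import robot, command_gripper, solver, monitor, optics, order
import cv2,numpy as np
from scipy.spatial.transform import Rotation as R
np.set_printoptions(precision=4,suppress=True)
def shot(n):
    s=monitor.sense(); p=optics.camera_params(n)
    if n=="wrist":
        T=np.eye(4); T[:3,:3]=R.from_rotvec(s["eef_rot"]).as_matrix(); T[:3,3]=s["ee_pos"]; T=T@p["T_tool_cam"]
    else: T=p["T"]
    return optics.read_camera(n)[:,:,::-1].copy(),p["mtx"],T
def cast(uv,K,T,z):
    d=T[:3,:3]@np.linalg.solve(K,[uv[0],uv[1],1.]); return T[:3,3]+d*(z-T[2,3])/d[2]
def project(P,K,T):
    q=K@(T[:3,:3].T@(np.asarray(P)-T[:3,3])); return q[:2]/q[2]
def down(a):  # tool down, jaw (tool y) direction at world yaw a
    y=np.array([np.cos(a),np.sin(a),0]); z=np.array([0,0,-1.]); return R.from_matrix(np.c_[np.cross(y,z),y,z]).as_rotvec()
E
python3 - <<'E'
from h import *
p=optics.camera_params("top");K,T=p["mtx"],p["T"]
D=cast((302,289),K,T,.082);B=cast((237,249),K,T,.095);E=cast((349,234),K,T,.095)
print(D,B,E)
print("wand yaw",np.arctan2(*(B-E)[1::-1]))
a0=np.arctan2(*(B-E)[1::-1])
for a in (a0,a0+np.pi,a0+np.pi/2,a0-np.pi/2):
  for z in(.2,.07): print(a,solver.inverse_kinematics(np.r_[D[:2],z],down(a)))
E
```

```text
[0.4867 0.0387 0.082 ] [0.5847 0.193  0.095 ] [ 0.6178 -0.0763  0.095 ]
wand yaw 1.6930898710965605
1.6930898710965605 [ 0.0793  0.2023 -0.2083  1.1602  0.     -0.043 ]
1.6930898710965605 [ 0.0793  0.3172 -0.4217  0.8319  0.     -0.043 ]
4.834682524686354 [ 0.0793  0.2023 -0.2083  1.1602  0.      3.0986]
4.834682524686354 [ 0.0793  0.3172 -0.4217  0.8319  0.      3.0986]
3.2638861978914573 [ 0.0793  0.2023 -0.2083  1.1602  0.     -1.6138]
3.2638861978914573 [ 0.0793  0.3172 -0.4217  0.8319  0.     -1.6138]
0.12229354430166395 [ 0.0793  0.2023 -0.2083  1.1602  0.      1.5278]
0.12229354430166395 [ 0.0793  0.3172 -0.4217  0.8319  0.      1.5278]
```

Run:
```python
from h import *
robot.reach([.4867,.0387,.21],down(1.693)); robot.wait(.3)
im,K,T=shot("wrist"); cv2.imwrite("pics/w1.png",im); np.savez("w1.npz",K=K,T=T)
s=monitor.sense();print(s["clock"],s["ee_pos"],project([.4867,.0387,.082],K,T))
```

```text
2.6833 [0.4867 0.0384 0.21  ] [317.4852 235.7106]
```

View pics/w1.png

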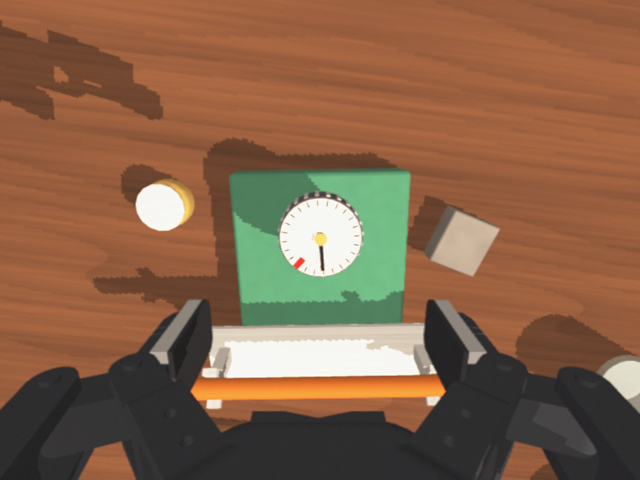

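```bash
cat >> h.py <<'E'
def dial(im,K,T,c0):
    """card centre, needle yaw, red-mark yaw (world), from a view; c0 rough centre"""
    u0=project([*c0[:2],.082],K,T); hsv=cv2.cvtColor(im,cv2.COLOR_BGR2HSV)
    yy,xx=np.mgrid[:480,:640]; d=np.linalg.inv(K)@np.stack([xx.ravel(),yy.ravel(),np.ones(xx.size)])
    d=T[:3,:3]@d; P=(T[:3,3:]+d*(.082-T[2,3])/d[2])[:2].T.reshape(480,640,2)
    near=np.linalg.norm(P-c0[:2],axis=2)<.034
    w=((hsv[...,1]<50)&(hsv[...,2]>150)&near).astype(np.uint8)
    w=cv2.morphologyEx(w,cv2.MORPH_OPEN,np.ones((3,3)))
    cn=max(cv2.findContours(w,cv2.RETR_EXTERNAL,cv2.CHAIN_APPROX_NONE)[0],key=cv2.contourArea)
    q=np.array([P[v,u] for u,v in cv2.convexHull(cn)[:,0]]); 
    c,r=cv2.minEnclosingCircle(q.astype(np.float32)); c=np.array(c)
    rel=P-c; rho=np.linalg.norm(rel,axis=2)
    red=((hsv[...,0]<8)|(hsv[...,0]>172))&(hsv[...,1]>140)&(rho<.029)&(rho>.012)
    blk=(hsv[...,2]<110)&(hsv[...,1]<120)&(rho<.0195)&(rho>.006)
    wt=255.-hsv[...,2]
    yaw=lambda m,ww: np.arctan2(*((rel[m]*ww[m][:,None]).sum(0)[::-1]))
    return c,r,yaw(blk,wt),yaw(red,np.ones_like(wt)),blk.sum(),red.sum()
E
python3 - <<'E'
from h import *
im=cv2.imread("pics/w1.png");z=np.load("w1.npz");K,T=z["K"],z["T"]
print(dial(im,K,T,np.array([.4867,.0387])))
hsv=cv2.cvtColor(im,cv2.COLOR_BGR2HSV)
def line(l,z):return [cast(p,K,T,z)[:2] for p in l]
m=((hsv[...,0]>5)&(hsv[...,0]<18)&(hsv[...,1]>200)&(hsv[...,2]>200))
m[:370]=0;m[405:]=0;v,u=np.nonzero(m);print(u.min(),u.max())
f=np.polyfit(u[(u>215)&(u<425)],v[(u>215)&(u<425)],1)
a,b=line([(220,np.polyval(f,220)),(420,np.polyval(f,420))],.1);print(a,b,np.arctan2(*(b-a)[::-1]))
a,b=line([(219,391),(429,388)],.1);print("supports",a,b)
E
```

```text
(array([0.4869, 0.0413]), 0.030912034213542938, np.float64(0.13571963001850892), np.float64(-0.5595065047248217), np.int64(38), np.int64(53))
193 444
[ 0.6062 -0.0204] [0.5863 0.1282] 1.7039610087336419
supports [ 0.6118 -0.0209] [0.5899 0.1358]
```

```bash
cat > turn.py <<'E'
from h import *
import sys
def turn(c,delta,a_mid,z=.074):
    a=a_mid-delta/2
    robot.reach([*c,.14],down(a)); robot.move_l([*c,z],v=.12)
    command_gripper(.055); s=monitor.sense(); print("grip",s["opening"],s["force"],s["ee_pos"])
    q=np.array(s["joints"]); q=solver.inverse_kinematics(s["ee_pos"],down(a+delta)); robot.set_joints(q); robot.wait(.2)
    s=monitor.sense(); print("turned",s["force"],s["ft_torque"],s["joints"][5])
    command_gripper(.085); robot.move_l([*c,.14],v=.15)
    robot.reach([*c,.21],down(1.704)); robot.wait(.3)
    im,K,T=shot("wrist"); 
    print(monitor.sense()["clock"],dial(im,K,T,c)); return im
E
python3 - <<'E'
from turn import *
cv2.imwrite("pics/w2.png",turn(np.array([.4869,.0405]),.695,1.704))
E
```

```text
grip 0.058282131417490717 [-2.0438 -0.7313  8.9504] [0.4875 0.0404 0.0753]
turned [-0.0789 -4.3245 -0.5133] [-0.9742 -0.0126 -0.0528] -0.3967154465737149
6.8083 (array([0.4868, 0.0408]), 0.030956324189901352, np.float64(0.17617607980710548), np.float64(0.09706295921158484), np.int64(38), np.int64(46))
```

Run:
```python
from h import *
c=np.array([.4868,.0408])
robot.move_l([.504,.0408,.135],v=.15); robot.wait(.3)
im,K,T=shot("wrist"); print(dial(im,K,T,c)); np.savez("w3.npz",K=K,T=T); cv2.imwrite("pics/w3full.png",im)
u,v=project([*c,.082],K,T).astype(int)
cv2.imwrite("pics/w3.png",cv2.resize(im[max(v-75,0):v+75,u-75:u+75],(600,600),interpolation=cv2.INTER_CUBIC)); print(u,v)
```

```text
(array([0.488 , 0.0419]), 0.029208943247795105, np.float64(0.10284521097208521), np.float64(0.05831499000685273), np.int64(117), np.int64(109))
321 245
```

View pics/w3.png

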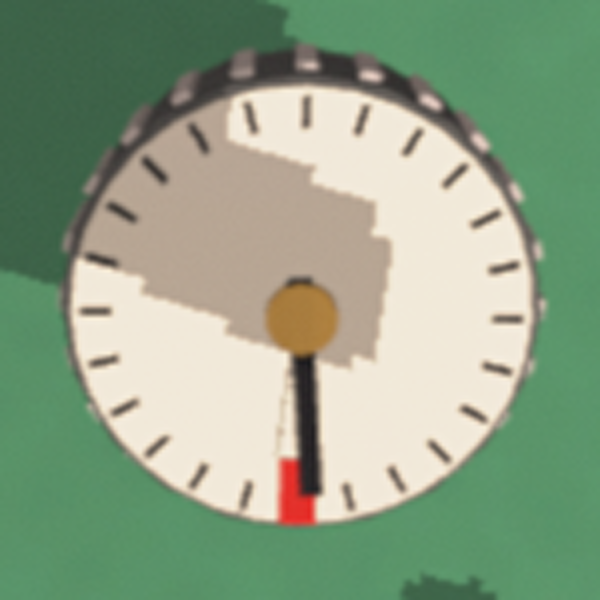

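```bash
cat >> h.py <<'E'
def yawl(a,b,K,T,z=.082):
    d=cast(b,K,T,z)-cast(a,K,T,z); return np.arctan2(d[1],d[0])
E
python3 - <<'E'
from h import *
z=np.load("w3.npz");K,T=z["K"],z["T"]
f=lambda x,y:((x+.5)/4-.5+321-75,(y+.5)/4-.5+245-75)
print("card",yawl(f(306,112),f(297.5,515),K,T), "90deg ticks",yawl(f(96,311),f(508,319),K,T)-np.pi/2)
print("needle",yawl(f(303.5,360),f(311.5,490),K,T),yawl(f(302,318),f(311.5,492),K,T,.084))
print([cast(f(*p),K,T,.082)[:2] for p in((302,315),(297.5,492),(306,112),(96,311),(508,319))])
E
```

```text
card 0.11605073729663949 90deg ticks 0.11308889933927935
needle 0.19401334597712358 0.18768471289870456
[array([0.4884, 0.041 ]), array([0.5125, 0.0437]), array([0.4628, 0.038 ]), array([0.4913, 0.0155]), array([0.4854, 0.0666])]
```

Run:
```python
from turn import *
turn(np.array([.4875,.041]),.075,1.75)
robot.move_l([.5045,.041,.135],down(1.704),v=.15); robot.wait(.3)
im,K,T=shot("wrist"); np.savez("w4.npz",K=K,T=T); c=project([.488,.041,.082],K,T).round().astype(int);u,v=c
cv2.imwrite("pics/w4.png",cv2.resize(im[v-75:v+75,u-75:u+75],(600,600),interpolation=cv2.INTER_CUBIC)); print(u,v,monitor.sense()["clock"])
```

```text
grip 0.058666652432924356 [-0.6074 -3.0745  8.24  ] [0.4882 0.0403 0.0753]
turned [-1.2521  0.6816 -0.7853] [-0.4344  0.1359 -0.0959] -0.1329457801319811
11.2917 (array([0.4867, 0.0407]), 0.030854692682623863, np.float64(0.16996045474345717), np.float64(0.17657791179885024), np.int64(38), np.int64(32))
321 247 12.3083
```

View pics/w4.png

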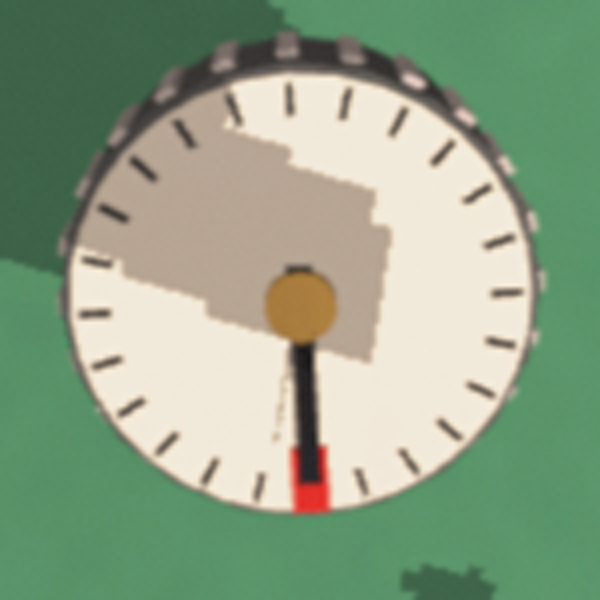

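Run:
```python
from h import *
robot.move_l([.504,.041,.2],v=.2)
robot.reach([.597,.058,.24],down(1.704)); robot.wait(.3)
im,K,T=shot("wrist"); np.savez("w5.npz",K=K,T=T); cv2.imwrite("pics/w5.png",im); 
hsv=cv2.cvtColor(im,cv2.COLOR_BGR2HSV)
b=((hsv[...,0]>95)&(hsv[...,0]<125)&(hsv[...,1]>120)&(hsv[...,2]>60)).astype(np.uint8)
n,l,st,ce=cv2.connectedComponentsWithStats(b)
i=1+np.argmax(st[1:,4]);print(st[i],ce[i]); print("bead",cast(ce[i],K,T,.0905))
m=((hsv[...,0]>3)&(hsv[...,0]<18)&(hsv[...,1]>215)&(hsv[...,2]>180)).astype(np.uint8)
n,l,st,ce=cv2.connectedComponentsWithStats(m);i=1+np.argmax(st[1:,4]);print(st[i])
print(monitor.sense()["clock"])
```

```text
Traceback (most recent call last):
ValueError: attempt to get argmax of an empty sequence
```

View pics/w5.png

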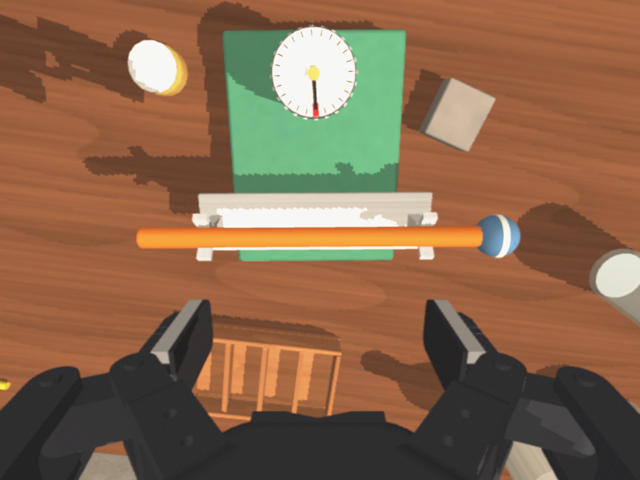

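Run:
```python
from h import *
z=np.load("w5.npz");K,T=z["K"],z["T"]
for h in (.09,.095,.1):
    B=cast((500,236.7),K,T,h);E=cast((137,238.3),K,T,h);u=(B-E)/np.linalg.norm(B-E)
    print(h,B,E,np.linalg.norm(B-E),np.arctan2(u[1],u[0]),"bal",B-.104*u,E+.164*u)
E=cast((137,238.3),K,T,.095)
s=monitor.sense();print(s["ee_pos"],s["joints"],solver.inverse_kinematics([.59,.09,.1],down(.134)),solver.inverse_kinematics([.59,.09,.1],down(.134+np.pi)))
```

```text
0.09 [0.5846 0.1987 0.09  ] [ 0.6232 -0.079   0.09  ] 0.2803544440641185 1.7087511519340683 bal [0.5989 0.0957 0.09  ] [0.6006 0.0834 0.09  ]
0.095 [0.5835 0.1959 0.095 ] [ 0.6213 -0.0766  0.095 ] 0.2751279999678228 1.7087511519340683 bal [0.5978 0.0929 0.095 ] [0.5987 0.0858 0.095 ]
0.1 [0.5823 0.1931 0.1   ] [ 0.6194 -0.0742  0.1   ] 0.2699015558715271 1.7087511519340683 bal [0.5966 0.0901 0.1   ] [0.5969 0.0882 0.1   ]
[0.5963 0.0579 0.2401] [ 0.0967  0.372   0.1377  1.3367 -0.     -0.0364] [ 0.1514  0.4488 -0.1138  1.0081  0.      1.5882] [ 0.1514  0.4488 -0.1138  1.0081  0.     -1.5534]
```

Run:
```python
from h import *
c=[.5977,.0913]; o=down(1.7087-np.pi/2)
robot.reach([*c,.2],o); command_gripper(.05); robot.wait(.1); s0=monitor.sense()
robot.move_l([*c,.098],v=.1); s=monitor.sense(); print(s["ee_pos"],s["force"]-s0["force"])
command_gripper(.005); robot.wait(.2); s=monitor.sense(); print(s["opening"],s["force"]-s0["force"],s["ft_torque"]-s0["ft_torque"])
p=s["ee_pos"]; robot.move_l([c[0],c[1],p[2]+.02],v=.04); robot.wait(.3)
s=monitor.sense(); print(s["ee_pos"],s["opening"],s["force"]-s0["force"],s["ft_torque"]-s0["ft_torque"],s["clock"])
im,K,T=shot("scene"); cv2.imwrite("pics/s6.png",cv2.resize(im[150:310,240:440],(800,640))[:600])
```

```text
[0.5981 0.0914 0.0986] [-0.1795  0.9975 -0.0367]
0.013920682862776982 [-2.2053 -0.3424 -0.7933] [-0.0434  0.4816 -0.0125]
[0.5976 0.0913 0.1177] 0.014085588054867353 [ 0.3942  0.5656 -1.1578] [-0.0176 -0.0475  0.0183] 18.3417
```

View pics/s6.png

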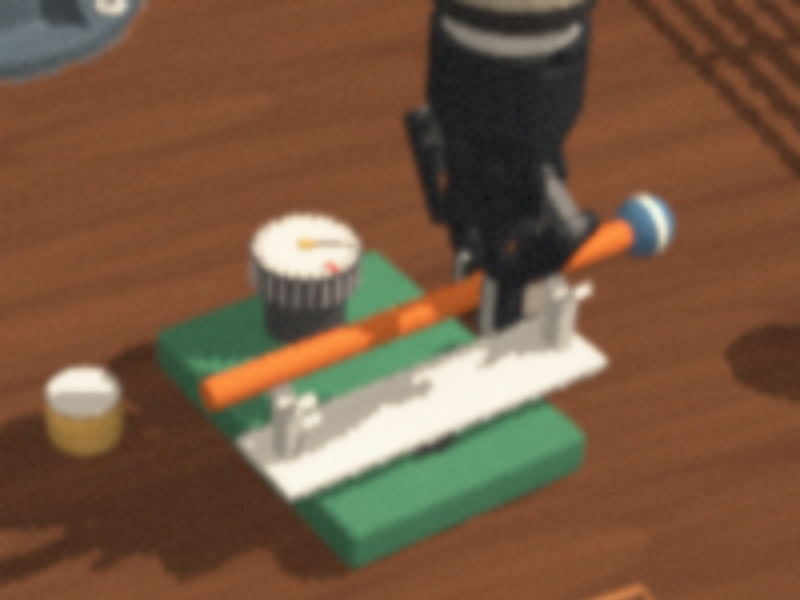

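Run:
```python
from h import *
robot.move_l([.5977,.0913,.2045],v=.06); robot.wait(1)
s=monitor.sense(); print(s["ee_pos"],s["eef_rot"],s["opening"],s["force"],s["ft_torque"],s["clock"],abs(s["qd"]).max())
im,K,T=shot("scene"); np.savez("s7.npz",K=K,T=T)
cv2.imwrite("pics/s7.png",cv2.resize(im[120:300,240:440],(640,576)))
im,K,T=shot("wrist"); cv2.imwrite("pics/w7.png",im)
h=np.array([.5977,.0913,.2005]);u=np.array([np.cos(1.7087),np.sin(1.7087),0]);p=optics.camera_params("scene")
print("pred far end,bead (crop px)",[(project(h+d*u,p["mtx"],p["T"])-[240,120])*3.2 for d in(-.164,.104)])
```

```text
[0.5977 0.0913 0.2045] [ 2.0632  2.3692 -0.    ] 0.014097254054619996 [-0.2186 -1.0064 -2.2096] [0.0275 0.0342 0.0047] 20.9833 0.001994140134888774
pred far end,bead (crop px) [array([161.4506, 289.7738]), array([528.1979, 159.4132])]
```

View pics/s7.png

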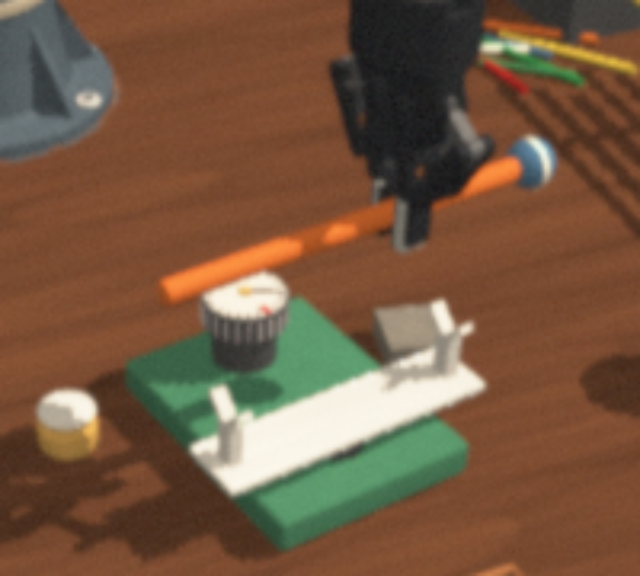

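Run:
```python
from h import *
s=monitor.sense();print(s["ee_pos"],s["opening"],s["clock"]); order.hand_in()
```

```text
[0.5977 0.0913 0.2045] 0.01396184022395266 21.0833
the job is handed in; nothing more can be done
```

The job is handed in, about 21 s in on the robot's clock. The red zero mark was set on the needle tip while the wand lay in the cradle. The wand is now held at its balance point, about 10.5 cm above where it lay.

- **Bezel:** I turned it about 0.70 rad, then another 0.075 rad to correct it, and let go. A close-up taken after release, before I touched the wand, shows the mark on the needle tip to within about 0.01 rad. My automatic dial measurement was noisier: it was biased by shadow by several hundredths of a rad in one earlier view. I set the final angle from the close-up pictures instead.
- **Wand:** I gripped it across the rod and lifted it straight up. In the last scene picture both ends lie within about 6 pixels of where a level wand should appear, offset the same way, which points to calibration error rather than tilt. It is level to that accuracy, and the arm was still.
- **Balance point:** My estimates differed by about 3 mm along the rod between views, so I gripped at the average.
- **Weight:** The force reading at the last check was about 2.2 N downward. It drifts by roughly 1 N, so it only roughly agrees with the stated weight.
- **Other objects:** The brick and the tin look unmoved. I did not measure the rest, but the arm did not go near them.

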